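# Refill the bottle lane and pin its gate

### The arm

A 7-joint arm with a two-finger parallel gripper is mounted at the origin on the work surface. World frame = base frame: x ahead of the robot, y to its left, z up, the work surface at z = 0. Lengths are in m, angles in rad, forces in N, time in s.
With the tool pointing down it reaches from about 0.4 to 0.85 m from the base axis. Payload 10.4 kg.
Tool frame: the origin (TCP) lies on the centre line of the jaws, within the pads' length; the fingertips stand 8 mm ahead of it and the grasp point (between the pads) lies 11 mm behind it; z points along the fingers, y is the direction in which the jaws open and shut (so a half turn about z gives the same grasp; the last joint's range is limited). The gripper opens to 87 mm and grips with 3 to 60 N. Pads are 19 mm wide; open, the fingers measure 117 mm over their backs; the gripper's body (75 mm by 190 mm) begins 51 mm behind the grasp point.
Start: joints at [1.223, 0.332, -0.065, 1.46, 0.022, 1.35, -0.088], TCP at [0.199, -0.592, 0.231] pointing down, gripper open.
Joint ranges: [-2.6, 2.6], [-0.5, 2.12], [-1.47, 1.34], [0.16, 2.42], [-1.27, 4.41], [0.06, 2.06], [-2.6, 2.6]. Speed limits (rad/s): [2.22, 2.22, 2.79, 2.79, 3.14, 3.14, 3.14].

### API

Orientations are given as a unit quaternion [w, x, y, z].
In Python, from plant import move_pose, move_straight, movej, open_gripper, close_gripper, pause, solve_ik, read_state, camera, camera_params, PlanningError, close_job gives the robot as it stands. Calls block until the motion is done:
- move_pose(position, orientation): joint-space move of the TCP to a pose.
- move_straight(position, rotation=None, feed=0.15, contact_N=None): straight line of the TCP; rotation=None keeps the orientation; feed is the mean speed in m/s. With contact_N (N) it stops when the force on the tool has changed by that much, and returns True; else False.
- movej(angles): joint-space move.
- open_gripper() and close_gripper(): open the fingers fully, or close them until they stop; the grip force is fixed at half the most.
- pause(seconds).
- solve_ik(position, orientation): joint angles nearest the present ones, or None.
- read_state(): the state.
- camera(name): name is "scene" or "top" or "wrist"; returns the picture (400x640x3 uint8, blue, green, red); there is no depth.
- camera_params(name): a dict with "intrinsics" (3x3 intrinsics, pixels), "T" (4x4, takes a point from camera to world coordinates); the wrist camera has in their place "hand_eye" (4x4, takes a point from camera to tool coordinates, whose origin is the TCP and whose axes are the flange's). Camera axes: x right, y down, z forward; pixel columns grow to the right and rows downward; lengths in m; the calibration is good to about 2 mm. A picture is of the moment at which its call begins: read the wrist's pose just before it. camera_params takes no time and is no camera call.
A pose or a line that the arm cannot do raises PlanningError and nothing moves.
- close_job(): hands the job in, once; it reports no verdict.
The state is a dict: "time": time; "joints": joint angles; "qd": joint speeds; "effort": joint torques, N m; "eef_pos": TCP position; "orientation": TCP orientation; "contact_force": force on the tool from outside, world axes, zero at the start; "torque": the same for the moment, N m; "width": opening from 0.0 (shut) to 1.0 (fully open).
Only numpy, scipy, OpenCV 4.12 (cv2) and the standard library are available. Lean on these libraries where they do the work, as an engineer would, in place of code of your own. Each camera call takes 0.05 s, during which the arm holds its last target. There are 200 camera calls.

### The job

A bottle has tipped over and lies on the table in front of the metal bottle lane. Stand it upright inside the lane at the mouth, in line with its two neighbours, and let go of it; then push the gate pin all the way through the eyes of both gate posts, in front of the bottles, until its collar sits against the post, and leave it there. Do not knock over the neighbours or disturb the other things on the table.

Things in the scene. Friction and masses are not known exactly. Their poses are not given: they have to be found in the camera images.
- lane: Metal bottle lane fixed to the table, yawed up to 0.25 rad. Floor plate 290 (x) by 116 (y) mm, 12 thick; origin under its centre at table height. Its -x end, towards the robot, is the open mouth; +x end has a 62 mm high stop. Low side rails: inner faces at y = +-42 mm, tops 32 mm above the table, x = -95 to 145 mm.
- lane_place (a point): On the lane's floor (12 mm above the table), lane x = -40 mm, on the centre line: where the underside of the missing bottle belongs. The next neighbour's near side is about 52 mm beyond this point (+x).
- lane_gate (a point): Nominal midpoint of the two gate posts' eyes (lane x = -100 mm, y = 0, 55 mm above the table; axes as lane). Posts: steel, 50 mm wide in x, |y| = 42 to 54 mm, 85 high; each has a 14 mm round eye along y. Both posts are clamped together up to 8 mm off nominal along lane x (y, height exact): this shift is NOT in any reported pose; find it by touch or eye.
- bottle: Square green glass bottle, 56 by 56 mm, 165 tall, about 0.28 kg; flat sides up to 100 mm, then narrowing to a round neck with a brass cap. Origin: centre of its underside, z along its axis to the cap. It starts lying on one flat side on the table, cap to the robot's right (-y) within 0.5 rad.
- bottle_grip (a point): On the bottle's axis, 72 mm from its underside, a good height to grip; axes as the bottle.
- neighbour1: Same kind of bottle, standing in the lane at about lane x = +40 mm. Origin at the centre of its underside.
- neighbour2: Same kind of bottle, standing in the lane at about lane x = +106 mm. Origin at the centre of its underside.
- pin: Gate pin, 195 mm long, about 0.11 kg: steel rod 12 mm dia, 140 long, 3 mm tapered tip; 28 mm collar 5 thick; 22 mm square wooden handle. Origin on the rod axis at the collar's rod-side face, y to the tip. Lies level, axis 32 mm above the table, on a fixed wooden rest, two open-topped slotted saddles 38 high at pin y = 18 and 105 mm; tip to the robot's left, turned 0.1 to 0.7 rad away from it.
- pin_tip (a point): Tip of the rod (pin y = 140 mm); axes as the pin.
- pin_mid (a point): Point on the rod 54 mm from the collar face; it lies midway between the posts when the collar is against a post.
- pin_grip (a point): Centre of the pin's wooden handle (pin y = -30 mm; handle from -5 to -55 mm), which overhangs the rest, free from above. The pin may go in from either side of the lane; most room is on the lane's right (-y) side.
- tumbler: Bystander: clear plastic tumbler, 72 mm wide, 100 mm tall; leave alone.
- mug: Bystander: white mug, 76 mm wide, 90 mm tall; leave alone.
- jar: Bystander: jar, 72 mm wide, 100 mm tall; leave alone.
- wrench: Bystander: steel wrench lying flat; leave alone.
- soda: Bystander: large soda bottle, 96 mm wide, 230 mm tall; leave alone.
- puck: Bystander: cork coaster, 70 mm wide, 12 mm thick; leave alone.
Things that resemble listed ones, but are neither listed nor needed, are in the scene too. Several things have the shape of the pin; the one meant has the colours described above.

How it is judged:
On the way, in this order (a step that is already met when the one before it is completed fails the run):
1. the bottle stands upright in the lane in front of its neighbours, let go (x of bottle in the frame of lane between -0.08 and 0 m and y of bottle in the frame of lane between -0.02 and 0.02 m and z of bottle in the frame of lane between 0.007 and 0.017 m and angle between bottle's own z axis and vertical below 0.08 rad and contact force between the fingers and bottle below 0.3 N), for 0.3 s.
2. the gate pin is through both eyes, its collar against a post (x of pin_mid in the frame of lane_gate between -0.013 and 0.013 m and y of pin_mid in the frame of lane_gate between -0.006 and 0.006 m and z of pin_mid in the frame of lane_gate between -0.006 and 0.006 m and angle between the y axis of pin and the y axis of lane, either way round below 0.1 rad), for 0.2 s.
At the end, for the whole second after the job is handed in: Bottle upright (0.08 rad) on the lane floor, within 40 mm along and 20 mm across of lane_place; pin through both eyes, pin_mid within 6 mm of midway between the posts, square to the lane within 0.1 rad; neighbours upright on the lane line (20 mm); all at rest, released (all of step 2 and x of bottle in the frame of lane between -0.08 and 0 m and y of bottle in the frame of lane between -0.02 and 0.02 m and z of bottle in the frame of lane between 0.007 and 0.017 m and angle between each of bottle, neighbour1, neighbour2's own z axis and vertical below 0.08 rad and y of neighbour1 in the frame of lane between -0.02 and 0.02 m and y of neighbour2 in the frame of lane between -0.02 and 0.02 m and linear speed of each of pin, bottle below 0.02 m/s and contact force between the fingers and pin below 0.3 N); the robot touches nothing.
It fails at once if a neighbour is knocked over (angle between any of neighbour1, neighbour2's own z axis and vertical above 0.5 rad).
It fails at once if a bystander is moved more than 40 mm (distance of any of tumbler, mug, jar, wrench, soda, puck from where it was at the start of the episode above 0.04 m).
It also fails if it takes over 70 s, if anything falls off the work surface, if the arm or the gripper's body presses on something with over 40 N, if the wrist force passes 120 N, or if a joint passes its speed limit or range.

## Working session

There is one attempt and no reset: what is moved stays moved. The work goes in short steps, each a Python script; the robot and the scene stay as the last script left them, time stands still between calls to the robot, and variables do not carry over. Pictures are saved under pics/ and viewed, about 8 in all and at most 12, crops included, and the job is handed in when it is done.

```bash
ls; mkdir -p pics; python3 - <<'E'
from plant import *
import cv2,numpy as np
for n in("scene","top"):
    cv2.imwrite(f"pics/{n}0.png",camera(n)); p=camera_params(n); print(n,np.round(p["intrinsics"],1).tolist(),np.round(p["T"],4).tolist())
print(np.round(camera_params("wrist")["hand_eye"],4).tolist(),camera_params("wrist").get("intrinsics"))
s=read_state();print(s)
E
```

```text
pics
scene [[505.6, 0.0, 319.5], [0.0, 505.6, 195.3], [0.0, 0.0, 1.0]] [[-0.6798, 0.4756, -0.5583, 1.546], [0.7332, 0.4249, -0.5309, 0.9361], [-0.0153, -0.7703, -0.6376, 1.2507], [0.0, 0.0, 0.0, 1.0]]
top [[458.0, 0.0, 325.5], [0.0, 458.0, 199.9], [0.0, 0.0, 1.0]] [[0.018, -0.9827, 0.1841, 0.2633], [-0.9998, -0.0182, 0.0011, -0.071], [0.0023, -0.1841, -0.9829, 1.4058], [0.0, 0.0, 0.0, 1.0]]
[[0.0011, -0.9624, -0.2715, 0.0742], [1.0, 0.0012, -0.0003, 0.0012], [0.0006, -0.2715, 0.9624, -0.1536], [0.0, 0.0, 0.0, 1.0]] [[353.79351501   0.         319.41650028]
 [  0.         353.79351501 203.33974723]
 [  0.           0.           1.        ]]
{'time': 0.1, 'joints': array([ 1.22338577,  0.33281137, -0.06469028,  1.46081077,  0.02158928,
        1.34993649, -0.08852286]), 'qd': array([ 1.94512005e-05, -2.36127307e-03,  1.47898433e-04, -1.69738633e-03,
       -7.14432797e-04, -2.82611375e-04,  1.42434073e-03]), 'effort': array([ 2.09074788e-03, -6.24544430e+01,  2.51294783e-02, -3.90717959e+01,
       -6.14137645e-02,  3.65591305e-02,  8.75643605e-05]), 'eef_pos': array([ 0.1993458 , -0.59200929,  0.22985403]), 'orientation': array([-6.22668770e-04,  9.86842332e-01,  1.61684286e-01, -1.27353733e-04]), 'contact_force': array([ 0.13978543, -0.42518953,  1.0035845 ]), 'torque': array([0.02038158, 0.00591346, 0.01972001]), 'width': 1.0010129128245935}
```

View pics/top0.png

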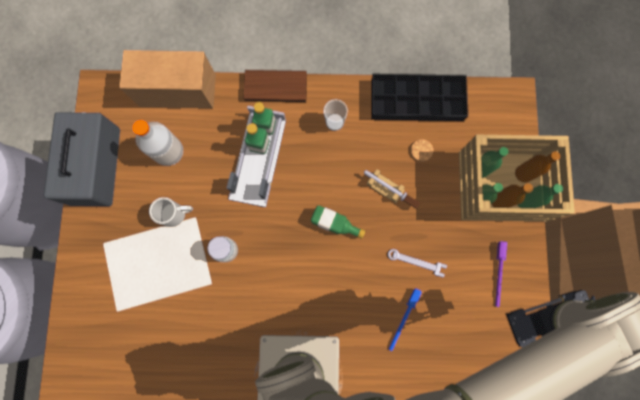

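View pics/scene0.png

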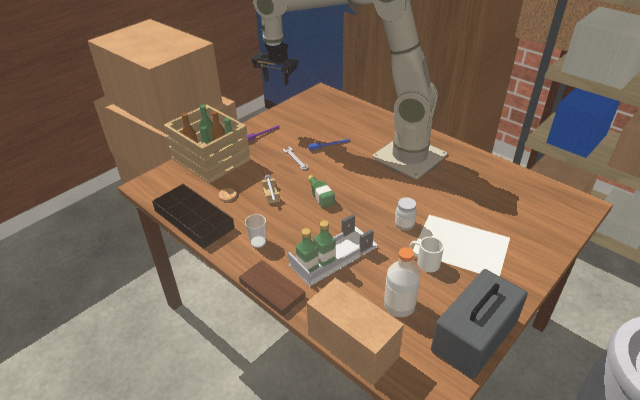

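```bash
cat > h.py <<'E'
from plant import *
import cv2,numpy as np
from scipy.spatial.transform import Rotation as R
def quat(Rm): return np.roll(Rm.as_quat(),1)
def down(yaw): return quat(R.from_euler('z',yaw)*R.from_euler('x',np.pi))
def Rq(q): return R.from_quat(np.roll(q,-1))
def camT(name):
    p=camera_params(name)
    if name!="wrist": return p["intrinsics"],np.array(p["T"])
    s=read_state();T=np.eye(4);T[:3,:3]=Rq(s["orientation"]).as_matrix();T[:3,3]=s["eef_pos"]
    return p["intrinsics"],T@p["hand_eye"]
def ray(K,T,uv,z):
    d=T[:3,:3]@np.linalg.solve(K,[*uv,1.]); o=T[:3,3]; return o+d*(z-o[2])/d[2]
def proj(K,T,P):
    P=np.atleast_2d(P); c=(P-T[:3,3])@T[:3,:3]; q=c@np.array(K).T; return q[:,:2]/q[:,2:]
def snap(fn,name="wrist"):
    K,T=camT(name); im=camera(name); cv2.imwrite(f"pics/{fn}.png",im); np.savez(f"pics/{fn}.npz",K=K,T=T); return im,K,T
def load(fn):
    a=np.load(f"pics/{fn}.npz"); return cv2.imread(f"pics/{fn}.png"),a["K"],a["T"]
E
python3 - <<'E'
from h import *
K,T=camT("top")
for uv,z in [((250,200),0),((275,110),0),((317,218),.03),((363,233),.03),((367,174),.03),((405,198),.03),((222,249),0),((165,212),0),((335,115),0),((417,262),0),((422,150),0)]: print(uv,ray(K,T,uv,z).round(3))
move_pose([.52,-.12,.34],down(0))
im,_,_=snap("w1"); print(read_state()["time"])
cv2.imwrite("pics/w1b.png",cv2.resize(im,(800,500),interpolation=cv2.INTER_CUBIC))
E
```

```text
(250, 200) [0.522 0.166 0.   ]
(275, 110) [0.82  0.099 0.   ]
(317, 218) [ 0.465 -0.045  0.03 ]
(363, 233) [ 0.421 -0.185  0.03 ]
(367, 174) [ 0.605 -0.196  0.03 ]
(405, 198) [ 0.531 -0.313  0.03 ]
(222, 249) [0.368 0.244 0.   ]
(165, 212) [0.479 0.428 0.   ]
(335, 115) [ 0.807 -0.095  0.   ]
(417, 262) [ 0.339 -0.352  0.   ]
(422, 150) [ 0.694 -0.374  0.   ]
2.2333
```

View pics/w1b.png

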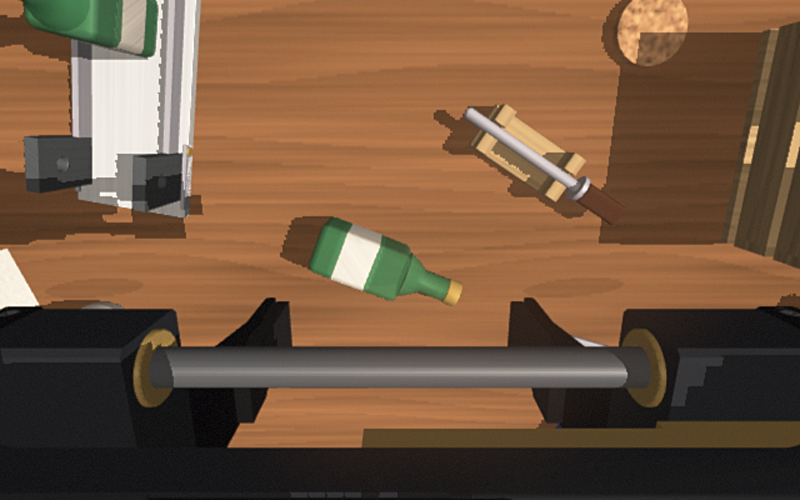

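```bash
python3 - <<'E'
from h import *
move_pose([.58,.06,.36],down(0))
im,_,_=snap("w2"); print(read_state()["time"])
cv2.imwrite("pics/w2b.png",cv2.resize(im[:260,60:460],(800,520),interpolation=cv2.INTER_CUBIC))
E
```

```text
3.0667
```

View pics/w2b.png

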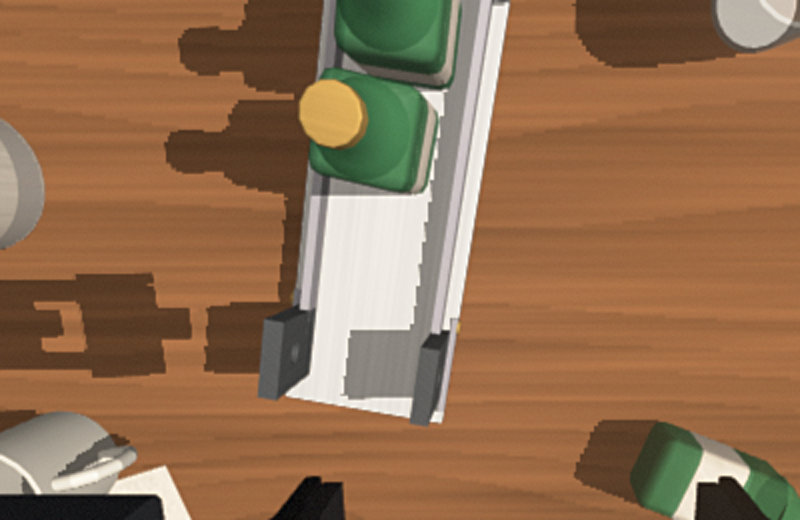

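```bash
cat > fit.py <<'E'
from h import *
from scipy.optimize import least_squares
i1,K,T1=load("w1"); i2,_,T2=load("w2")
def tf(p,P): # p x,y,yaw
    P=np.atleast_2d(P).astype(float); return P@R.from_euler('z',p[2]).as_matrix().T+[p[0],p[1],0]
obs=[(2,(281,211),(-.145,-.058,.012),0),(1,(149.6,172.8),(-.145,-.058,.012),0),(1,(129.6,145.6),(-.1,-.054,.055),1),(1,(49.6,130.4),(-.1,.042,.055),1),(2,(207,176),(-.1,.042,.055),1)]
def res(p):
    r=[]
    for c,uv,P,s in obs:
        P=np.array(P)+[s*p[3],0,0]; r+=list(proj(K,T1 if c==1 else T2,tf(p,P))[0]-uv)
    w=ray(K,T2,(313.5,2.5),.012); l=R.from_euler('z',-p[2]).apply(w-[p[0],p[1],0]); r.append((l[1]+.058)*780); return r
f=least_squares(res,[.67,.13,-.2,0]); L=f.x; print("lane",L.round(4),np.round(f.fun,1))
# pin
tip,col,he=[ray(K,T1,np.array(a)/1.25,.032) for a in((467,112),(581,188),(617,220))]
print("pin",tip.round(4),col.round(4),he.round(4),np.linalg.norm(tip-col),np.linalg.norm(he-col),np.arctan2(*(tip-col)[[1,0]]))
cap=ray(K,T1,np.array((459,293))/1.25,.028); b=[ray(K,T1,np.array(a)/1.25,.056) for a in((331,217),(310,268))]
print("bot",cap.round(4),np.round(b,4),np.linalg.norm(b[0]-b[1]))
E
cat > ov.py <<'E'
from fit import *
def draw(im,T,segs,col):
    for a,b in segs:
        q=proj(K,T,[a,b])*4
        cv2.line(im,*[tuple(int(v) for v in x) for x in q],col,1,cv2.LINE_AA)
def box(x0,x1,y0,y1,z0,z1):
    c=np.array([[x,y,z] for x in(x0,x1) for y in(y0,y1) for z in(z0,z1)])
    return [(c[i],c[j]) for i in range(8) for j in range(i) if bin(i^j).count('1')==1]
E
python3 fit.py
```

```text
lane [ 0.6547  0.1462 -0.1768 -0.0015] [ 0.  -0.4 -1.7  0.3  0.3 -0.7  0.7  0.5  0.4  0.3  0. ]
pin [ 0.6107 -0.1895  0.032 ] [ 0.5354 -0.3111  0.032 ] [ 0.5015 -0.353   0.032 ] 0.14305967022880373 0.05389379027980948 1.016190899894303
bot [ 0.4176 -0.189   0.028 ] [[ 0.5095 -0.0536  0.056 ]
 [ 0.4559 -0.0295  0.056 ]] 0.05880933456186833
```

```bash
cat > plan.py <<'E'
from fit import *
up=np.array([0,0,1.])
base=np.array([.483,-.0416,.028]); c=cap-base; c[2]=0; c/=np.linalg.norm(c)
X=np.array([np.cos(L[2]),np.sin(L[2]),0]); Y=np.cross(up,X)
def frame(z,y): return R.from_matrix(np.c_[np.cross(y,z),y,z])
def bottle_plan(al,g,n,sg):
    d=-np.cos(al)*up-np.sin(al)*c; y=sg*np.cross(up,c)
    Rg=frame(d,y); pg=base+g*c+n*up+.011*d
    # Q: c->up, u->-X ; cxu -> up x -X
    Q=np.c_[up,-X,np.cross(up,-X)]@np.c_[c,up,np.cross(c,up)].T
    Ru=R.from_matrix(Q)*Rg; du=Ru.as_matrix()[:,2]
    place=tf(L,[-.04,0,.012])[0]
    pu=place+g*up+n*-X+.011*du
    return quat(Rg),pg,d,quat(Ru),pu,du
E
python3 - <<'E'
from plan import *
for al in(30,35,40,45,50):
  for sg in(1,-1):
    qg,pg,d,qu,pu,du=bottle_plan(np.radians(al),.08,.008,sg)
    A=[solve_ik(*a) for a in((pg,qg),(pg-.12*d,qg),(pg+[0,0,.2],qg),(pu,qu),(pu+[0,0,.15],qu),(pu-.12*du,qu))]
    print(al,sg,[None if a is None else a.round(2).tolist() for a in A])
E
```

```text
lane [ 0.6547  0.1462 -0.1768 -0.0015] [ 0.  -0.4 -1.7  0.3  0.3 -0.7  0.7  0.5  0.4  0.3  0. ]
pin [ 0.6107 -0.1895  0.032 ] [ 0.5354 -0.3111  0.032 ] [ 0.5015 -0.353   0.032 ] 0.14305967022880373 0.05389379027980948 1.016190899894303
bot [ 0.4176 -0.189   0.028 ] [[ 0.5095 -0.0536  0.056 ]
 [ 0.4559 -0.0295  0.056 ]] 0.05880933456186833
30 1 [[0.88, 0.34, -0.41, 2.08, -0.52, 0.87, 0.44], [0.91, 0.18, -0.29, 1.98, -0.51, 1.15, 0.45], [0.86, 0.04, -0.36, 1.91, -0.53, 1.28, 0.27], [0.05, 0.43, -0.77, 2.28, 1.99, 1.0, -0.85], [0.28, 0.04, -0.95, 2.2, 1.52, 0.73, -0.42], [0.07, 0.11, -0.99, 2.41, 1.63, 0.95, -0.77]]
30 -1 [[0.39, 0.3, 0.13, 2.1, -0.72, 0.94, -2.54], [0.14, 0.17, 0.54, 2.02, -0.64, 1.21, -2.58], None, [-1.71, 0.71, 1.15, 2.35, 2.23, 0.28, 1.47], None, None]
35 1 [[0.88, 0.37, -0.35, 2.07, -0.63, 0.91, 0.57], [0.9, 0.23, -0.22, 1.98, -0.58, 1.19, 0.56], [0.82, 0.06, -0.27, 1.92, -0.61, 1.31, 0.35], [0.13, 0.4, -0.83, 2.24, 1.87, 0.89, -0.72], [0.36, 0.02, -1.0, 2.15, 1.32, 0.67, -0.22], [0.16, 0.02, -1.01, 2.37, 1.46, 0.8, -0.58]]
35 -1 [[0.9, 0.37, -0.37, 2.07, -0.62, 0.
[... 900 characters left out ...]
.02, 0.64, -0.08]]
45 -1 [[0.99, 0.47, -0.38, 2.05, -0.73, 1.0, -2.41], [1.08, 0.36, -0.3, 1.94, -0.65, 1.26, -2.44], [0.15, 0.11, 0.53, 1.97, -0.82, 1.42, -2.59], [-1.67, 0.56, 1.25, 2.24, 0.09, 0.1, -2.47], None, None]
50 1 [[0.75, 0.49, -0.07, 2.04, -0.92, 1.13, 0.91], [0.83, 0.41, 0.04, 1.94, -0.8, 1.36, 0.86], [0.75, 0.16, -0.06, 1.95, -0.83, 1.41, 0.58], [0.29, 0.36, -0.92, 2.11, 1.38, 0.72, -0.2], [0.52, 0.07, -1.08, 1.98, 0.79, 0.73, 0.35], [0.4, -0.05, -1.04, 2.18, 0.81, 0.65, 0.16]]
50 -1 [[1.03, 0.52, -0.37, 2.03, -0.78, 1.05, -2.34], [1.11, 0.43, -0.29, 1.92, -0.69, 1.3, -2.37], [1.02, 0.18, -0.35, 1.94, -0.79, 1.39, -2.6], [-1.59, 0.47, 1.2, 2.19, 0.04, 0.21, -2.35], None, None]
```

```bash
python3 - <<'E'
from plan import *
qg,pg,d,qu,pu,du=bottle_plan(np.radians(40),.08,.01,1)
move_pose(pg-.12*d,qg)
print(move_straight(pg,feed=.1,contact_N=15),read_state()["eef_pos"]-pg)
close_gripper(); print(read_state()["width"])
move_straight(pg+[0,0,.17]); print(read_state()["contact_force"])
move_pose(pu+[0,0,.12],qu)
s=read_state();print(s["eef_pos"]-pu,s["time"],s["width"])
im,_,_=snap("s1","scene"); a=im[150:290,240:420]
im2,_,_=snap("t1","top"); b=im2[80:220,200:380]
cv2.imwrite("pics/c1.png",cv2.resize(np.vstack([a,b]),None,fx=2.1,fy=2.1,interpolation=cv2.INTER_CUBIC))
E
```

```text
lane [ 0.6547  0.1462 -0.1768 -0.0015] [ 0.  -0.4 -1.7  0.3  0.3 -0.7  0.7  0.5  0.4  0.3  0. ]
pin [ 0.6107 -0.1895  0.032 ] [ 0.5354 -0.3111  0.032 ] [ 0.5015 -0.353   0.032 ] 0.14305967022880373 0.05389379027980948 1.016190899894303
bot [ 0.4176 -0.189   0.028 ] [[ 0.5095 -0.0536  0.056 ]
 [ 0.4559 -0.0295  0.056 ]] 0.05880933456186833
False [ 0.0001587  -0.00059348  0.00030705]
0.6519872312450214
[ 1.25866626 -0.40130643 -2.78253684]
[ 2.18581900e-05 -1.44293631e-03  1.19595104e-01] 10.425 0.6470468496573976
```

View pics/c1.png

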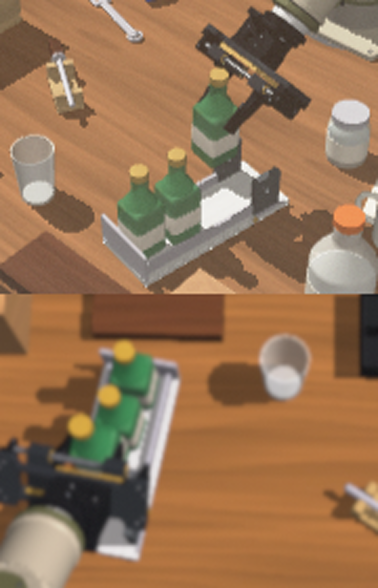

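The bottle is held upright over the lane, in line with the neighbours and clear of the posts. I'll lower it to contact, release it and back out.

```bash
python3 - <<'E'
from plan import *
qg,pg,d,qu,pu,du=bottle_plan(np.radians(40),.08,.01,1)
move_straight(pu+[0,0,.015],feed=.12)
print(move_straight(pu-[0,0,.008],feed=.03,contact_N=5))
p=read_state()["eef_pos"];print((p-pu).round(4),read_state()["contact_force"].round(2))
open_gripper(); pause(.3)
move_straight(p-.14*du,feed=.12)
print(read_state()["time"])
move_pose([.60,-.10,.36],down(0))
im,_,_=snap("w3")
snap("s2","scene")
cv2.imwrite("pics/c2.png",np.hstack([cv2.resize(im[:260,0:260],(520,520)),cv2.resize(cv2.imread("pics/s2.png")[190:290,280:380],(280,280)).repeat(1,0) if 0 else np.vstack([cv2.resize(cv2.imread("pics/s2.png")[190:290,280:380],(280,280)),np.zeros((240,280,3),np.uint8)])]))
E
```

```text
lane [ 0.6547  0.1462 -0.1768 -0.0015] [ 0.  -0.4 -1.7  0.3  0.3 -0.7  0.7  0.5  0.4  0.3  0. ]
pin [ 0.6107 -0.1895  0.032 ] [ 0.5354 -0.3111  0.032 ] [ 0.5015 -0.353   0.032 ] 0.14305967022880373 0.05389379027980948 1.016190899894303
bot [ 0.4176 -0.189   0.028 ] [[ 0.5095 -0.0536  0.056 ]
 [ 0.4559 -0.0295  0.056 ]] 0.05880933456186833
True
[ 0.0005 -0.0007  0.0078] [-3.42 -1.55  5.52]
14.4
```

View pics/c2.png

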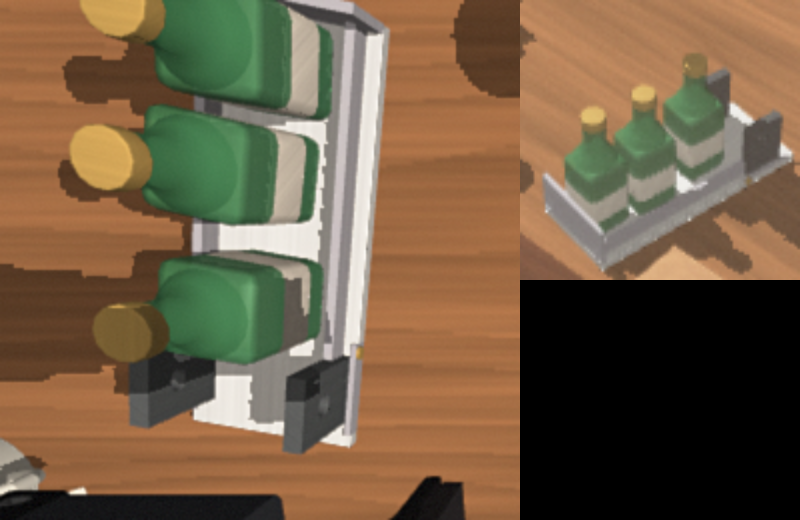

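```bash
python3 - <<'E'
from plan import *
_,_,T3=load("w3")
def inl(w): return R.from_euler('z',-L[2]).apply(w-[L[0],L[1],0]).round(4)
for uv in((124,332),(104,157)): print("cap",inl(ray(K,T3,np.array(uv)/2,.172)))
for uv in((323,404),(182,373),): print("eye",inl(ray(K,T3,np.array(uv)/2,.055)))
for uv in((352,445),(385,35)): print("floor",inl(ray(K,T3,np.array(uv)/2,.012)))
# pin grasp IK
s=read_state()
ph=np.arctan2(*(tip-col)[[1,0]])
o=tip-.140*np.array([np.cos(ph),np.sin(ph),0]); h=o-.03*np.array([np.cos(ph),np.sin(ph),0])
print("handle",h, (col+he)/2)
a2=L[2]+np.pi/2
for k in(-1,1):
  # tool y (world: yaw-90) perpendicular to the pin axis: tool x along +-pin
  y0=ph+(k-1)/2*np.pi; y1=a2+(k-1)/2*np.pi
  for xy in((-.1,-.19),(-.1,-.084)):
    print(k,[None if a is None else a.round(2).tolist() for a in (solve_ik(h,down(y0)),solve_ik(h+[0,0,.12],down(y0)),solve_ik(tf(L,[*xy,.06])[0],down(y1)),solve_ik(tf(L,[*xy,.15])[0],down(y1)))])
E
```

```text
lane [ 0.6547  0.1462 -0.1768 -0.0015] [ 0.  -0.4 -1.7  0.3  0.3 -0.7  0.7  0.5  0.4  0.3  0. ]
pin [ 0.6107 -0.1895  0.032 ] [ 0.5354 -0.3111  0.032 ] [ 0.5015 -0.353   0.032 ] 0.14305967022880373 0.05389379027980948 1.016190899894303
bot [ 0.4176 -0.189   0.028 ] [[ 0.5095 -0.0536  0.056 ]
 [ 0.4559 -0.0295  0.056 ]] 0.05880933456186833
cap [-0.0403 -0.0037  0.172 ]
cap [0.0398 0.004  0.172 ]
eye [-0.1014 -0.0533  0.055 ]
eye [-0.0968  0.0398  0.055 ]
floor [-0.145  -0.0591  0.012 ]
floor [ 0.1366 -0.0602  0.012 ]
handle [ 0.52120243 -0.33397399  0.032     ] [ 0.51846303 -0.33203921  0.032     ]
-1 [[1.35, 0.91, -1.25, 1.63, 0.9, 1.28, 2.52], [1.4, 0.83, -1.4, 1.53, 0.82, 1.47, 2.56], [0.96, 0.62, -1.24, 1.87, 0.65, 1.14, 2.44], [1.06, 0.54, -1.38, 1.78, 0.56, 1.29, 2.5]]
-1 [[1.35, 0.91, -1.25, 1.63, 0.9, 1.28, 2.52], [1.4, 0.83, -1.4, 1.53, 0.82, 1.47, 2.56], [0.73, 0.69, -1.24, 1.81, 0.71, 1.18, 2.22], [0.75, 0.52, -1.24, 1.73, 0.51, 1.27, 2.36]]
1 [[0.1, 0.54, 0.51, 1.7, -0.31, 0.98, 0.17], [0.07, 0.4, 0.54, 1.6, -0.22, 1.2, 0.11], [-0.36, 0.29, 0.36, 1.93, -0.12, 0.94, -0.12], [-0.37, 0.17, 0.36, 1.85, -0.07, 1.13, -0.16]]
1 [[0.1, 0.54, 0.51, 1.7, -0.31, 0.98, 0.17], [0.07, 0.4, 0.54, 1.6, -0.22, 1.2, 0.11], [-0.5, 0.33, 0.31, 1.87, -0.12, 0.96, -0.31], [-0.51, 0.22, 0.31, 1.79, -0.07, 1.14, -0.35]]
```

```bash
cat > pin.py <<'E'
from plan import *
ph=np.arctan2(*(tip-col)[[1,0]]); pu_=np.array([np.cos(ph),np.sin(ph),0])
G=.033
o=tip-.140*pu_; o=(o+(col+.0025*pu_)*0+o)/2
qL=down(L[2]+np.pi/2)
E
python3 - <<'E'
from pin import *
h=o-G*pu_; h[2]=.032-.011
q=down(ph)
move_pose(h+[0,0,.12],q)
print(move_straight(h,feed=.12,contact_N=12),(read_state()["eef_pos"]-h).round(4))
close_gripper(); s=read_state();print(s["width"]*87)
im,_,_=snap("w4")
move_straight(h+[0,0,.11],feed=.12)
st=tf(L,[-.1+L[3],-.252,.044])[0]
move_pose(st+[0,0,.06],qL)
im2,_,_=snap("w5"); s=read_state(); print((s["eef_pos"]-st).round(4),s["contact_force"].round(2),s["time"])
a=snap("s3","scene")[0][130:280,220:400]
cv2.imwrite("pics/c3.png",np.hstack([np.vstack([im[:250,200:440],im2[:250,200:440]]),cv2.resize(a,(540,450)) if 0 else np.vstack([cv2.resize(a,(540,450)),np.zeros((50,540,3),np.uint8)])]))
E
```

```text
lane [ 0.6547  0.1462 -0.1768 -0.0015] [ 0.  -0.4 -1.7  0.3  0.3 -0.7  0.7  0.5  0.4  0.3  0. ]
pin [ 0.6107 -0.1895  0.032 ] [ 0.5354 -0.3111  0.032 ] [ 0.5015 -0.353   0.032 ] 0.14305967022880373 0.05389379027980948 1.016190899894303
bot [ 0.4176 -0.189   0.028 ] [[ 0.5095 -0.0536  0.056 ]
 [ 0.4559 -0.0295  0.056 ]] 0.05880933456186833
False [ 0.0005 -0.0004  0.0009]
21.893911059531366
[ 0.0003 -0.0021  0.0602] [-0.13 -0.7  -0.87] 21.5083
```

View pics/c3.png

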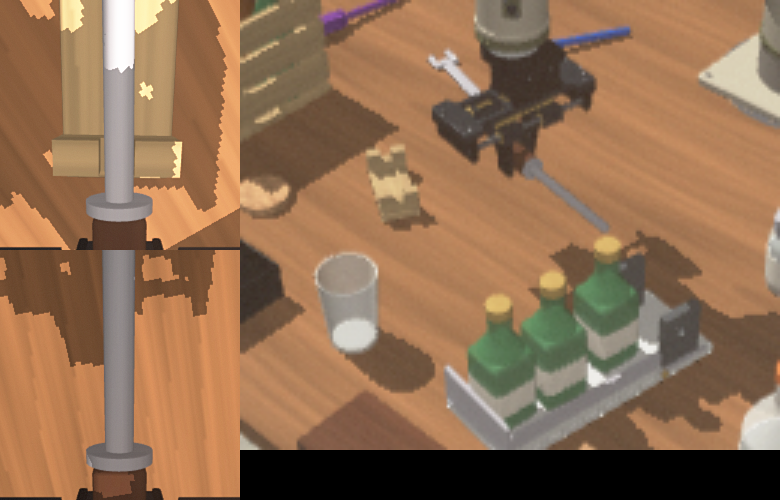

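```bash
cat >> pin.py <<'E'
def inl(w): return R.from_euler('z',-L[2]).apply(np.array(w)-[L[0],L[1],0])
def go(lx,ly,lz,**k):
    r=move_straight(tf(L,[lx,ly,lz])[0],rotation=qL,**k); s=read_state()
    print(r,"lane",(inl(s["eef_pos"])*1000).round(1),"F",R.from_euler('z',-L[2]).apply(s["contact_force"]).round(1),"t",round(s["time"],1)); return r
E
python3 - <<'E'
from pin import *
x=-.1+L[3]
go(x,-.252,.044,feed=.1); pause(.2)
go(x,-.235,.044,feed=.05)
go(x,-.195,.044,feed=.04,contact_N=5)
E
```

```text
lane [ 0.6547  0.1462 -0.1768 -0.0015] [ 0.  -0.4 -1.7  0.3  0.3 -0.7  0.7  0.5  0.4  0.3  0. ]
pin [ 0.6107 -0.1895  0.032 ] [ 0.5354 -0.3111  0.032 ] [ 0.5015 -0.353   0.032 ] 0.14305967022880373 0.05389379027980948 1.016190899894303
bot [ 0.4176 -0.189   0.028 ] [[ 0.5095 -0.0536  0.056 ]
 [ 0.4559 -0.0295  0.056 ]] 0.05880933456186833
False lane [-101.1 -252.2   44.4] F [-0.1  0.7 -0.9] t 22.3
False lane [-101.5 -234.7   44. ] F [ 0.8  0.4 -0.7] t 23.0
False lane [-101.5 -195.4   44. ] F [ 0.1  0.  -0.8] t 24.1
```

```bash
python3 - <<'E' | tail -3
from pin import *
x=-.1+L[3]
if not go(x,-.122,.044,feed=.04,contact_N=6):
    go(x,-.078,.044,feed=.03,contact_N=8)
im,_,_=snap("w6")
a=snap("s4","scene")[0][150:280,250:400]
cv2.imwrite("pics/c4.png",np.hstack([im[:300,170:470],cv2.resize(a,(346,300))]))
E
```

```text
[ 0.4559 -0.0295  0.056 ]] 0.05880933456186833
False lane [-101.5 -122.2   44. ] F [ 0.1  0.3 -1.1] t 26.1
True lane [-101.9  -88.    43.4] F [ 1.4 -0.9 -0.3] t 27.2
```

View pics/c4.png

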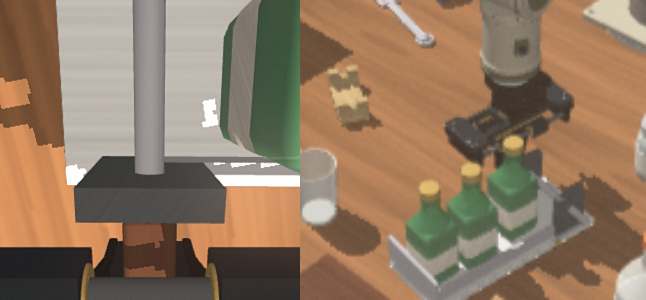

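```bash
python3 - <<'E' | tail -3
from pin import *
p=inl(read_state()["eef_pos"])
go(p[0],p[1]+.004,p[2],feed=.02,contact_N=12)
open_gripper(); pause(.2)
go(p[0],p[1],.20,feed=.12)
go(p[0]-.03,p[1]-.08,.25,feed=.2)
im,_,_=snap("w7")
a=snap("s5","scene")[0][170:280,270:400]
cv2.imwrite("pics/c5.png",np.hstack([cv2.resize(im[:260,120:440],(480,390)),cv2.resize(a,(320,390))]))
E
```

```text
True lane [-102.2  -88.    42.9] F [ 1.  -0.3  1.9] t 27.5
False lane [-102.4  -88.1  199.2] F [ 1.   0.  -0.9] t 30.4
False lane [-132.2 -166.9  249.4] F [-0.1  0.1  1.5] t 31.1
```

View pics/c5.png

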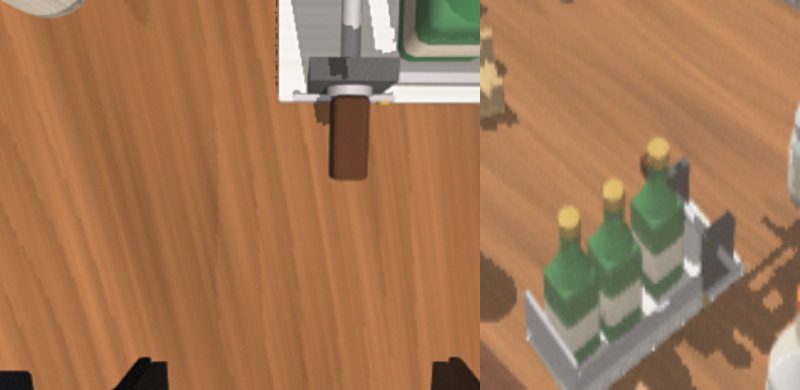

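```bash
python3 - <<'E' | tail -2
from pin import *
_,_,T=load("w7")
print("handle end (expect y -.109)",inl(ray(K,T,(120+349/1.5,179/1.5),.063)).round(4))
print("collar", inl(ray(K,T,(120+350/1.5,93/1.5),.066)).round(4))
close_job()
E
```

```text
collar [-0.1019 -0.0578  0.066 ]
the job is handed in; nothing more can be done
```

The bottle is standing in the lane and the gate pin is through both posts with its collar against the right one. I handed the job in after about 31 s of the 70 s allowed; it reports no verdict.

- **Bottle:** I gripped it lying down with the tool tilted 40°, turned it upright and lowered it between the posts. It met the floor 8 mm higher than planned, probably because it slipped in the grip, so I released it there. From its cap it stands at about lane x = -40 mm, y = -4 mm, upright and clear of the gripper, turned a few degrees about its own axis. I did not measure the height of its underside separately.
- **Pin:** It went through both eyes from the right (-y) side with no measurable force. The gate posts measured about 1.5 mm off nominal towards the mouth.
- **Seating:** Contact came with the collar face at about lane y = -55 mm, against the -54 mm expected. A firmer second push did not move it. The last picture shows the collar against the post and the handle square to the lane; the collar measures about -58 mm at its outer side, consistent with being seated.
- **Others:** The neighbours are upright, and no bystander looked moved in the parts of the pictures I viewed. The gripper was open and clear of everything at hand-in.

I also worked out the handle-end position as a last cross-check, but its value was cut from the printed output, so I never saw it.

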